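# Square the cigar mould in the corner stop and shut the keeper bar

## Robot

A 6-joint arm with a two-finger parallel gripper is mounted at the origin on the work surface. World frame = base frame: x ahead of the robot, y to its left, z up, the work surface at z = 0. Lengths are in m, angles in rad, forces in N, time in s.
With the tool pointing down it reaches from about 0.3 to 0.75 m from the base axis. Payload 8.5 kg.
Tool frame: the origin (TCP) lies on the front face of the gripper's body, between the roots of the fingers; the fingertips stand 64 mm ahead of it and the grasp point (between the pads) lies 45 mm ahead of it (env.grip_depth is the distance from the TCP to the grasp point, in m); z points along the fingers, y is the line along which they close (so a half turn about z gives the same grasp; the last joint's range is limited). The gripper opens to 88 mm and grips with 3 to 60 N. Pads are 18 mm wide; open, the fingers measure 123 mm over their backs; the gripper's body (75 mm by 187 mm) begins 45 mm behind the grasp point.
Start: joints at [0.966, 0.381, 1.297, -0, 1.464, -0.215], TCP at [0.209, 0.509, 0.303] pointing down, gripper open.
Joint ranges: [-3.11, 3.11], [-0.89, 2.33], [0.22, 2.48], [-1.42, 4.56], [0.17, 2.85], [-2.88, 2.88]. Speed limits (rad/s): [2.39, 2.39, 3.14, 3.14, 3.14, 3.14].

## Interface

Orientations are given as a 3x3 rotation matrix whose columns are the frame's x, y, z axes.
In Python, from bench import env, eyes, close_job gives the robot as it stands. The module is installed in compiled form; this text tells all that it offers.
- The arm moves only by the tool drive_tool, never from a script. Its argument "deltas" is a list of rows, each a list of 3 entries, a list of its own where there are three numbers: the shift along the tool's x, y, z normalised to -1 to 1, where 1 is 0.25 m, then the turn about the tool's z normalised to -1 to 1, where 1 is 2 pi rad, then the opening, from 0 (shut) to 1 (fully open). In form: [[[tx, ty, tz], yaw, fingers], ...]. A call has 1 to 12 rows; each row shifts and turns the commanded pose from where the row before left it, along the tool's axes as they then stand; what a row does not reach is not made up. A row lasts 1/12 s, in which the tool goes at most 41.7 mm and 7.16 degrees, less where a joint would pass 70% of its speed; a pose out of reach is approached as far as the arm can. A call with a number of a shift or a turn outside -1 to 1 is refused whole. A call with a gripper value outside its range is refused whole. The fingers move at their own pace and stop on an object; "force" is the grip in N (left out, the last holds). Time passes only in rows, so rows that do not move let the fingers close. It gives the time, the measured TCP pose, the force, the opening and the grip force at its end, in the units of the state.
- env.read_state(): the state, without advancing time (a new reading comes with each control period).
- eyes.read_camera(name): name is "side" or "top"; returns (picture, depth): 384x512x3 uint8, red, green, blue; 384x512 float32, m along the optical axis (not along the pixel's ray), 0 where there is no reading.
- eyes.calibration(name): a dict with "fx", "fy", "cx", "cy" (pixels), "R" (3x3) and "t" (3): a world point X has camera coordinates R X + t. Camera axes: x right, y down, z forward; pixel columns grow to the right and rows downward; lengths in m; the calibration is good to about 2 mm. A picture is of the moment at which its call begins. calibration takes no time and is no camera call.
- close_job(): hands the job in; it is judged then, once.
The state is a dict: "time": time; "joint_pos": joint angles; "joint_vel": joint speeds; "tau": joint torques, N m; "position": TCP position; "ee_rot": TCP orientation; "wrist_force": force on the tool from outside, world axes, zero at the start; "torque": the same for the moment, N m; "opening": opening from 0.0 (shut) to 1.0 (fully open); "gripper_force": force on a finger pad.
Only numpy, scipy, OpenCV 4.12 (cv2) and the standard library are available. Lean on these libraries where they do the work, as an engineer would, in place of code of your own. Each camera call takes 0.05 s, during which the arm holds its last target. There are 200 camera calls.

## Task

On the cigar maker's bench, push the closed wooden mould along the bench top into the corner of the two steel stop bars, until it sits flush against both bars, then push the hinged keeper bar shut across its front so that the mould cannot slip out. Push only, with the fingers: do not lift or tip the mould, and leave the glass, the plain wooden block and the knife where they are. Finish with the hand clear.

Things in the scene. Friction and masses are not known exactly. Their poses are not given: they have to be found in the camera images.
- mould: Closed cigar mould: loose pale wooden block, 120 (its x) x 150 (its y) x 48 mm high, about 0.6 kg, six dark round cigar ends in a row in each 150 mm face (-x and +x faces). Origin at the centre of its underside, z up. Starts on the bench in front of the long stop bar, turned up to 0.35 rad from square. Either 150 mm face may go against the long bar. Slides on the bench with friction.
- corner: Fixed steel corner stop; origin at bench height in the inner corner, z up. Long bar: inner face is the plane x = 0, from the corner to y = -280 mm. Short bar: inner face is the plane y = 0, from the corner to x = -115 mm. Both 20 mm thick, 30 mm high. The mould goes with a 150 mm face against the long bar, a 120 mm face against the short one: its origin then at x = -60, y = -75 mm here.
- pivot (a point): Upright pivot pin of the keeper bar, beyond the free end of the short bar: at x = -130, y = 14, z = 24 mm in the corner stop's frame; its axes are parallel to that frame. The pin's head reaches 44 mm above the bench.
- keeper_end (a point): Free end of the keeper bar, a plain aluminium bar 12 mm thick, 25 mm tall (12 to 37 mm above the bench), on its centre line, 130 mm from the pivot pin.
- keeper (a joint): Keeper bar's angle, rad. 0 = shut, against a stop: it points from the pivot along the corner stop's -y, across the mould's front, 4 mm clear of a seated mould. Grows as it opens: at 1.57 it points along the corner stop's -x; at most 2.1. Starts at 1.35 to 1.9; light friction (under 1 N at its end); stays where left. It cannot shut unless the mould is home.
- block: Plain solid block of the same pale wood, 55 x 100 x 40 mm, loose, behind the long bar. Not part of the job: leave alone. Origin at the centre of its underside.
- glass: Drinking glass, 72 mm across, 85 mm high, loose, on the outer side of the short bar. Leave alone. Origin at the centre of its underside.
- knife: Flat half-moon leaf knife, 150 (its x) x 52 x 4 mm, loose, lying on the bench to the robot's right of the work. Leave alone. Origin on its underside, 15 mm from its straight edge.
There are look-alikes about, which are no part of the job. Leave any green look-alike of the mould alone.

How it is judged:
At the end, for the whole second after the job is handed in: The mould lies flat on the bench at rest, within 5 mm of touching each bar and within 0.05 rad of square to them, and the keeper bar is within 0.08 rad of fully shut (x of mould in the frame of corner between -0.065 and -0.055 m and y of mould in the frame of corner between -0.08 and -0.07 m and angle between the x axis of mould and the x axis of corner, either way round below 0.05 rad and height (world z) of mould below 0.004 m and linear speed of mould below 0.01 m/s and value of joint keeper below 0.08 rad).
It fails at once if the mould is lifted more than 10 mm or tipped by more than 0.15 rad (height (world z) of mould above 0.01 m or angle between mould's own z axis and vertical above 0.15 rad).
It fails at once if the block is moved by more than 20 mm (distance of block from where it was at the start of the episode above 0.02 m).
It fails at once if the glass is moved by more than 20 mm (distance of glass from where it was at the start of the episode above 0.02 m).
It fails at once if the knife is moved by more than 20 mm (distance of knife from where it was at the start of the episode above 0.02 m).
It also fails if it takes over 58 s, if anything falls off the work surface, if the arm or the gripper's body presses on something with over 40 N, if the wrist force passes 120 N, or if a joint passes its speed limit or range.

## Working session

There is one attempt and no reset: what is moved stays moved. The work goes in short steps, Python scripts to look and compute and a tool call to move; the robot and the scene stay as the last step left them, time stands still between calls to the robot, and variables do not carry over. Pictures are saved under pics/ and viewed, at most 10 in all, crops included, and the job is handed in when it is done.

Besides the shell and the picture viewer there is one more tool, called after ">>>" as a command line: name --argument value ..., lists and objects as JSON in quotes. drive_tool: Moves the arm, as the interface text tells. Scaled input: -1 to 1 covers 0.25 m each way for a shift and 2 pi rad each way for a turn. Its arguments: {"type":"object","properties":{"deltas":{"type":"array"},"force":{"type":"number"}},"required":["deltas"]}

```bash
mkdir -p pics; cat > h.py <<'E'
import numpy as np, cv2
from bench import env, eyes, close_job
def cloud(n):
    p,d=eyes.read_camera(n); c=eyes.calibration(n)
    v,u=np.mgrid[:384,:512]
    X=np.stack([(u-c['cx'])/c['fx']*d,(v-c['cy'])/c['fy']*d,d],-1)
    W=(X-c['t'])@np.array(c['R'])
    W[d==0]=np.nan
    return p,W
def save(p,n): cv2.imwrite('pics/'+n+'.png',p[:,:,::-1])
E
python3 - <<'E'
from h import *
for n in('top','side'):
    p,W=cloud(n); save(p,n+'0'); np.savez(n+'0',p=p,W=W)
    c=eyes.calibration(n); print(n,c['fx'],-np.array(c['R']).T@c['t'])
s=env.read_state(); print(s['time'],s['position'],s['ee_rot'])
E
```

```text
top 435.49540565392107 [ 0.44615612 -0.06401732  1.28527484]
side 361.3768499633109 [ 0.31445678 -0.77961997  0.53630921]
0.1 [0.20890189 0.50860971 0.30221774] [[-9.24993818e-01  3.79981506e-01 -7.01517553e-04]
 [ 3.79982075e-01  9.24993235e-01 -1.06669043e-03]
 [ 2.43576356e-04 -1.25324615e-03 -9.99999185e-01]]
```

View pics/top0.png

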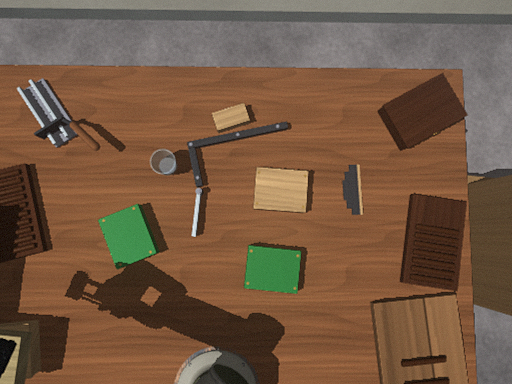

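View pics/side0.png

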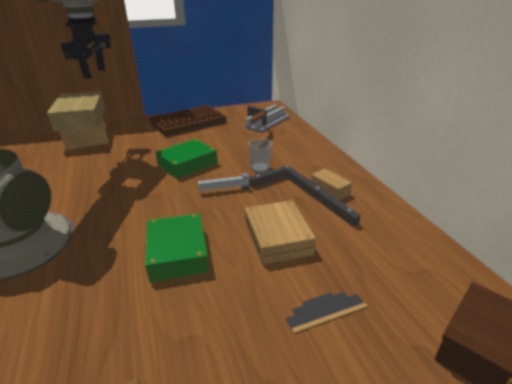

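Top view: the candidates for the mould are the pale block at (281,190), green look-alikes at (128,235) and (273,268), and the small plain block at (231,117). I choose (281,190), which is pale, in front of the long bar, and the right size. The corner is near (192,146), the long bar's free end at (288,126), the pivot near (199,185), and the keeper end near (195,235). The glass is at (163,161) and the knife at (353,190). The side view agrees, with the mould at (280,232).

```bash
python3 - <<'E'
from h import *
a=np.load('top0.npz'); p=a['p'].astype(int); W=a['W']; z=W[...,2]
v,u=np.mgrid[:384,:512]
def box(u0,u1,v0,v1): return (u>=u0)&(u<=u1)&(v>=v0)&(v<=v1)
def rect(m,name):
    P=W[m][:,:2]; r=cv2.minAreaRect((P*1000).astype(np.float32)); print(name,m.sum(),'z',np.median(z[m]).round(4),np.round(r[0],1),np.round(r[1],1),round(r[2],2))
    return P
rect(box(240,325,155,225)&(z>.04),'mould')
rect(box(205,258,98,135)&(z>.035),'block')
rect(box(145,182,143,180)&(z>.03),'glass')
rect(box(338,370,160,218)&(z>.001)&(p.sum(-1)<330),'knife')
b=box(185,292,118,240)&(z>.022)&(z<.05)
b&=~box(208,256,98,131)|(p.sum(-1)<300)
dark=b&(p.sum(-1)<300)
rect(dark&box(208,292,118,150),'long')
rect(dark&box(186,206,154,176),'short')
rect(b&box(186,206,190,240),'keeper')
rect(box(240,310,240,298)&(z>.03),'green1');rect(box(95,162,200,270)&(z>.03),'green2')
side=np.load('side0.npz');W2=side['W']
v2,u2=v,u
m=(u>=240)&(u<=318)&(v>=198)&(v<=265)&(W2[...,2]>.043)
r=cv2.minAreaRect((W2[m][:,:2]*1000).astype(np.float32));print('side mould',r,np.median(W2[m][:,2]))
top=cv2.resize(a['p'][95:245,150:370],None,fx=3.6,fy=3.6,interpolation=cv2.INTER_CUBIC)
s=side['p'][180:280,180:330]; save(top,'crop_top')
save(cv2.resize(side['p'][160:280,190:370],None,fx=4.4,fy=4.4,interpolation=cv2.INTER_CUBIC),'crop_side')
E
```

```text
mould 2182 z 0.0487 [ 568.3 -180.5] [150.4 120.4] 85.6
block 643 z 0.041 [765.8 -43.9] [ 92.1 105.4] 17.96
glass 313 z 0.0716 [641.4 150.4] [70.9 68.4] 44.64
knife 1089 z 0.0037 [ 575.3 -402.2] [ 97.  175.8] 88.56
long 631 z 0.0308 [751. -82.] [ 51.3 240.4] 11.82
short 163 z 0.0309 [640.8  67.8] [69.8 20. ] 12.2
keeper 223 z 0.0386 [501.2  61.2] [ 14.8 132.9] 84.74
green1 2311 z 0.049 [ 342.4 -155.8] [150.3 121. ] 83.98
green2 2374 z 0.0497 [435.4 252.8] [150.2 121.6] 22.06
side mould ((568.0493774414062, -183.25770568847656), (152.9363250732422, 120.18443298339844), 85.77928161621094) 0.04843903470089678
```

View pics/crop_side.png

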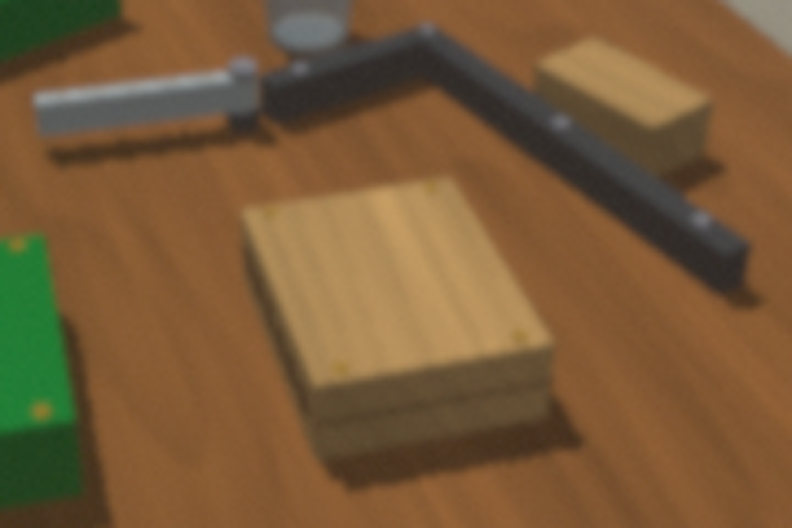

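View pics/crop_top.png

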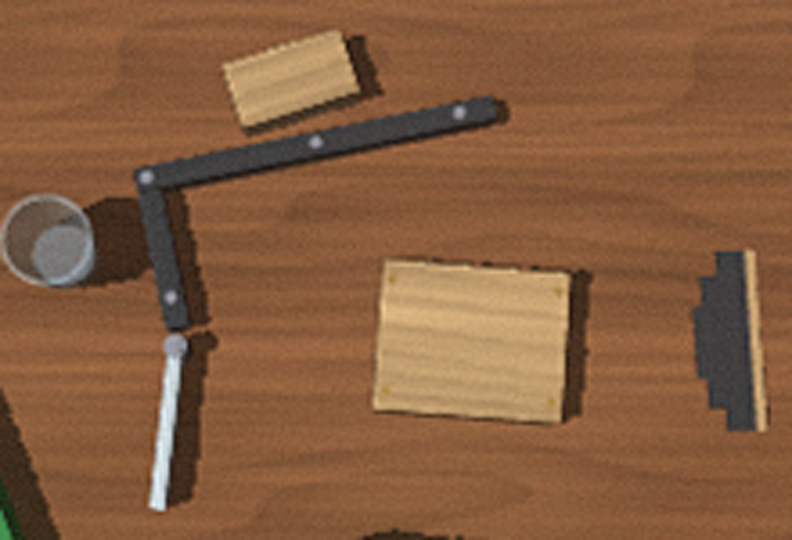

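The crops confirm it: the chosen mould is pale, with a seam and corner dowels, 150×120×48 mm. The bar is open. Next I fit the corner frame.

```bash
cat >> h.py <<'E'
def fitline(P):
    vx,vy,x,y=cv2.fitLine((P*1000).astype(np.float32),cv2.DIST_HUBER,0,.01,.01).ravel(); return np.array([x,y])/1000,np.array([vx,vy])
def box(u0,u1,v0,v1):
    v,u=np.mgrid[:384,:512]; return (u>=u0)&(u<=u1)&(v>=v0)&(v<=v1)
def toC(P,C,th):
    R=np.array([[np.cos(th),-np.sin(th)],[np.sin(th),np.cos(th)]]); return (np.asarray(P)-C)@R
E
python3 - <<'E'
from h import *
a=np.load('top0.npz'); p=a['p'].astype(int); W=a['W']; z=W[...,2]; s=p.sum(-1)
zz=(z>.024)&(z<.037)
ml=zz&(s<260)&box(205,288,120,150); c,d=fitline(W[ml][:,:2])
for _ in range(3):
    n=np.array([d[1],-d[0]]); k=ml&(abs((W[...,:2]-c)@n)<.013); c,d=fitline(W[k][:,:2])
if d[1]>0:d=-d
th=np.arctan2(d[0],-d[1])
ms=zz&(s<260)&box(186,206,156,182); c2,d2=fitline(W[ms][:,:2])
if d2[0]<0:d2=-d2
print('yaw long',th,'short',np.arctan2(d2[1],d2[0]),k.sum(),ms.sum())
ex=np.array([np.cos(th),np.sin(th)]);ey=np.array([-ex[1],ex[0]])
for nm,q,ax in(('longx',W[k][:,:2]-c,ex),('shorty',W[ms][:,:2]-c2,ey)):
    print(nm,np.percentile(q@ax,[1,50,99]).round(4))
C=ex*((c@ex)-.01)+ey*((c2@ey)-.01)
print('C',C)
print('long end y',toC(W[k][:,:2],C,th)[:,1].min(),'short end x',toC(W[ms][:,:2],C,th)[:,0].min())
for nm,q in(('mould',(.5683,-.1805)),('keepermid',(.5012,.0612)),('glass',(.6414,.1504)),('block',(.7658,-.0439)),('knife',(.575,-.402)),('green1',(.3424,-.1558))): print(nm,toC(q,C,th).round(4))
mk=box(186,206,186,240)&(z>.025)&(z<.05)&(s>300);cc,dd=fitline(W[mk][:,:2]);print('keeper ang world',np.degrees(np.arctan2(dd[1],dd[0])),toC(cc,C,th))
np.savez('corner',C=C,th=th)
E
```

```text
yaw long 0.21540959 short 0.266039 569 182
longx [-0.0095  0.      0.0112]
shorty [-0.0097 -0.0001  0.0103]
C [0.6922696  0.06850786]
long end y -0.2796125175380347 short end x -0.10429008736663521
mould [-0.1743 -0.2168]
keepermid [-0.1882  0.0337]
glass [-0.0322  0.0909]
block [ 0.0478 -0.1255]
knife [-0.2151 -0.4346]
green1 [-0.3897 -0.1443]
keeper ang world -5.4792733 [-0.1849223   0.03382612]
```

>>> drive_tool --deltas '[[[0, 0, 0], -0.0193, 1], [[0, 0, 0], -0.0193, 1], [[0, 0, 0], -0.0193, 1], [[0, 0, 0], -0.0193, 1], [[0, 0, 0], -0.0191, 1], [[0, 0, 0], 0, 1]]'

```text
time: 0.6
position: [0.2089, 0.5086, 0.3024]
ee_rot: [[-0.976, -0.218, -0.0], [-0.218, 0.976, -0.001], [0.001, -0.001, -1.0]]
wrist_force: [-0.2, 0.8, 0.5]
opening: 1.0
gripper_force: 0.0
```

>>> drive_tool --deltas '[[[-0.017, -0.125, 0], 0, 1], [[-0.017, -0.125, 0], 0, 1], [[-0.017, -0.125, 0], 0, 1], [[-0.017, -0.125, 0], 0, 1], [[-0.017, -0.125, 0], 0, 1], [[-0.017, -0.125, 0], 0, 1], [[-0.017, -0.125, 0], 0, 1], [[-0.017, -0.125, 0], 0, 1], [[-0.017, -0.125, 0], 0, 1], [[-0.017, -0.125, 0], 0, 1], [[-0.017, -0.125, 0], 0, 1], [[-0.017, -0.125, 0], 0, 1]]'

```text
time: 1.6
position: [0.339, 0.1518, 0.3028]
ee_rot: [[-0.978, -0.21, 0.0], [-0.21, 0.978, 0.0], [-0.0, -0.0, -1.0]]
wrist_force: [1.4, 1.3, -0.8]
opening: 1.005
gripper_force: 0.0
```

>>> drive_tool --deltas '[[[-0.017, -0.125, 0], 0, 1], [[-0.017, -0.125, 0], 0, 1], [[-0.017, -0.125, 0], 0, 1], [[-0.017, -0.125, 0], 0, 1], [[-0.017, -0.125, 0], 0, 1], [[-0.017, -0.125, 0], 0, 1], [[-0.017, -0.125, 0], 0, 1], [[-0.017, -0.125, 0], 0, 1], [[-0.017, -0.125, 0], 0, 1], [[-0.017, -0.125, 0], 0, 1], [[-0.017, -0.125, 0], 0, 1], [[0, 0, 0], 0, 1]]'

```text
time: 2.6
position: [0.4592, -0.1768, 0.302]
ee_rot: [[-0.978, -0.206, -0.0], [-0.206, 0.978, -0.001], [0.0, -0.001, -1.0]]
wrist_force: [-0.6, 0.0, -0.8]
opening: 1.003
gripper_force: 0.0
```

```bash
cat > st.py <<'E'
from h import *
k=np.load('corner.npz'); s=env.read_state(); R=s['ee_rot']; R=np.array(R)
print(round(s['time'],2),'TCP corner',toC(np.array(s['position'])[:2],k['C'],float(k['th'])).round(4),'z',round(float(s['position'][2]),4),'yaw_y-th deg',np.degrees(np.arctan2(R[1,1],R[0,1])-k['th']).round(2),'F',toC(np.array(s['wrist_force'])[:2],[0,0],float(k['th'])).round(1),np.round(s['wrist_force'][2],1),'q',np.round(s['joint_pos'],2),round(s['opening'],2))
E
python3 st.py
```

```text
2.6 TCP corner [-0.2801 -0.1898] z 0.302 yaw_y-th deg 89.56 F [-0.5  0.1] -0.8 q [-0.61  0.28  1.45 -0.    1.41 -2.39] 1.0
```

>>> drive_tool --deltas '[[[-0.005, -0.11, 0], 0, 1], [[0, 0, 0.12], 0, 1], [[0, 0, 0.12], 0, 1], [[0, 0, 0.12], 0, 1], [[0, 0, 0.12], 0, 1], [[0, 0, 0.12], 0, 1], [[0, 0, 0.12], 0, 1], [[0, 0, 0.12], 0, 1], [[0, 0, 0.05], 0, 1], [[0, 0, 0], 0, 1]]'

```text
time: 3.43
position: [0.4641, -0.198, 0.0777]
ee_rot: [[-0.978, -0.211, -0.005], [-0.211, 0.978, 0.004], [0.004, 0.004, -1.0]]
wrist_force: [-0.9, 0.7, -0.2]
opening: 1.002
gripper_force: 0.0
```

```bash
python3 st.py
```

```text
3.43 TCP corner [-0.2799 -0.2116] z 0.0777 yaw_y-th deg 89.82 F [-0.7  0.9] -0.2 q [-0.64  0.59  1.71  0.    0.84 -2.42] 1.0
```

>>> drive_tool --deltas '[[[-0.024, 0, 0], 0, 1], [[-0.024, 0, 0], 0, 1], [[-0.024, 0, 0], 0, 1], [[-0.024, 0, 0], 0, 1], [[-0.024, 0, 0], 0, 1], [[-0.024, 0, 0], 0, 1], [[-0.024, 0, 0], 0, 1], [[-0.024, 0, 0], 0, 1], [[-0.024, 0, 0], 0, 1], [[-0.024, 0, 0], 0, 1], [[-0.024, 0, 0], 0, 1], [[-0.024, 0, 0], 0, 1]]'

```text
time: 4.43
position: [0.5359, -0.1836, 0.0802]
ee_rot: [[-0.977, -0.214, -0.0], [-0.214, 0.977, 0.0], [0.0, 0.0, -1.0]]
wrist_force: [-3.2, -0.7, 2.1]
opening: 0.998
gripper_force: 1.8
```

```bash
cat > mo.py <<'E'
from h import *
import sys
k=np.load('corner.npz');C,th=k['C'],float(k['th'])
p,W=cloud('top'); save(p,sys.argv[1])
z=W[...,2]; q=p.astype(int); m=box(180,340,100,230)&(z>.042)&(z<.055)&(q[...,0]>q[...,2]+30)&(q[...,0]>90)
P=toC(W[m][:,:2],C,th)
m=(P[:,0]>-.3)&(P[:,0]<.006); P=P[m]
n,l,st,ce=cv2.connectedComponentsWithStats(np.zeros((2,2),np.uint8))
r=cv2.minAreaRect((P*1000).astype(np.float32)); print('mould',len(P),np.round(r[0],1),np.round(r[1],1),round(r[2],2),P.min(0).round(4),P.max(0).round(4))
E
python3 mo.py m1; python3 st.py
```

```text
mould 1060 [-122.1 -199.2] [ 91.1 149. ] 0.14 [-0.1678 -0.2738] [-0.0767 -0.1247]
4.48 TCP corner [-0.2057 -0.2128] z 0.0802 yaw_y-th deg 90.02 F [0.8 0.6] 0.2 q [-0.54  0.66  1.53  0.    0.95 -2.32] 1.0
```

>>> drive_tool --deltas '[[[-0.024, 0, 0], 0, 1], [[-0.024, 0, 0], 0, 1], [[-0.024, 0, 0], 0, 1], [[-0.024, 0, 0], 0, 1], [[-0.024, 0, 0], 0, 1], [[-0.024, 0, 0], 0, 1], [[-0.024, 0, 0], 0, 1], [[-0.024, 0, 0], 0, 1], [[-0.024, 0, 0], 0, 1], [[-0.024, 0, 0], 0, 1], [[-0.024, 0, 0], 0, 1], [[-0.02, 0, 0], 0, 1]]'

```text
time: 5.48
position: [0.6055, -0.1684, 0.0802]
ee_rot: [[-0.977, -0.214, 0.0], [-0.214, 0.977, -0.0], [-0.0, -0.0, -1.0]]
wrist_force: [-2.8, -1.1, -0.0]
opening: 1.007
gripper_force: 1.8
```

>>> drive_tool --deltas '[[[-0.008, 0, 0], 0, 1], [[-0.008, 0, 0], 0, 1], [[-0.006, 0, 0], 0, 1], [[0, 0, 0], 0, 1]]'

```text
time: 5.82
position: [0.6105, -0.1674, 0.0802]
ee_rot: [[-0.977, -0.214, 0.001], [-0.214, 0.977, -0.0], [-0.001, -0.0, -1.0]]
wrist_force: [-1.9, -0.0, -1.1]
opening: 1.002
gripper_force: 0.5
```

```bash
python3 mo.py m2; python3 st.py
```

```text
mould 808 [ -58.7 -200.1] [150.1 116.9] 89.95 [-0.1171 -0.2752] [-0.0002 -0.1251]
5.87 TCP corner [-0.1303 -0.213 ] z 0.0803 yaw_y-th deg 89.99 F [-1.4 -0.3] -0.7 q [-0.45  0.74  1.33  0.    1.07 -2.24] 1.0
```

>>> drive_tool --deltas '[[[-0.006, 0, 0], 0, 1], [[-0.006, 0, 0], 0, 1], [[0, 0, 0], 0, 1]]'

```text
time: 6.12
position: [0.6122, -0.167, 0.0803]
ee_rot: [[-0.977, -0.213, -0.003], [-0.213, 0.977, -0.0], [0.003, 0.001, -1.0]]
wrist_force: [-9.5, -1.5, 3.0]
opening: 1.003
gripper_force: 4.7
```

```bash
python3 st.py
```

```text
6.12 TCP corner [-0.1286 -0.213 ] z 0.0803 yaw_y-th deg 89.97 F [-9.6  0.6] 3.0 q [-0.45  0.75  1.32 -0.    1.08 -2.24] 1.0
```

>>> drive_tool --deltas '[[[0.06, 0, 0], 0, 1], [[0.06, 0, 0], 0, 1], [[0, 0, -0.12], 0, 1], [[0, 0, -0.12], 0, 1], [[0, 0, -0.12], 0, 0.5], [[-0.1, -0.1, 0], 0, 0.5], [[-0.1, -0.1, 0], 0, 0.5], [[-0.1, -0.1, 0], 0, 0.5], [[-0.1, -0.1, 0], 0, 0.5], [[0, 0, 0], 0, 0.5]]'

```text
time: 6.95
position: [0.7065, -0.2527, 0.1692]
ee_rot: [[-0.977, -0.212, 0.004], [-0.212, 0.977, -0.002], [-0.004, -0.003, -1.0]]
wrist_force: [0.5, -0.4, -0.3]
opening: 0.571
gripper_force: 0.0
```

>>> drive_tool --deltas '[[[0, 0, 0], 0.0195, 0.5], [[0, 0, 0], 0.0195, 0.5], [[0, 0, 0], 0.0195, 0.5], [[0, 0, 0], 0.0195, 0.5], [[0, 0, 0], 0.0195, 0.5], [[0, 0, 0], 0.0195, 0.5], [[0, 0, 0], 0.0195, 0.5], [[0, 0, 0], 0.0195, 0.5], [[0, 0, 0], 0.0195, 0.5], [[0, 0, 0], 0.0195, 0.5], [[0, 0, 0], 0.0195, 0.5], [[0, 0, 0], 0.0195, 0.5]]'

```text
time: 7.95
position: [0.7029, -0.2492, 0.1706]
ee_rot: [[-0.305, 0.952, 0.001], [0.952, 0.305, 0.0], [-0.0, 0.001, -1.0]]
wrist_force: [0.3, 0.6, 0.9]
opening: 0.5
gripper_force: 0.0
```

>>> drive_tool --deltas '[[[0, 0, 0], 0.016, 0.5], [[0, 0, 0], 0, 0.5]]'

```text
time: 8.12
position: [0.7029, -0.2492, 0.1706]
ee_rot: [[-0.21, 0.978, 0.001], [0.978, 0.21, -0.0], [-0.0, 0.001, -1.0]]
wrist_force: [0.6, 0.2, 0.7]
opening: 0.5
gripper_force: 0.0
```

```bash
python3 mo.py m3; python3 st.py
```

```text
mould 1430 [ -58.5 -197.9] [146.2 120.1] 89.97 [-0.1185 -0.2711] [ 0.0016 -0.1249]
8.17 TCP corner [-0.0575 -0.3127] z 0.1705 yaw_y-th deg 0.11 F [-0.2 -0.1] -0.3 q [-0.5   0.83  0.83  0.    1.48 -0.72] 0.5
```

>>> drive_tool --deltas '[[[0, -0.02, 0], 0, 0.5], [[0, 0, 0.09], 0, 0.5], [[0, 0, 0.09], 0, 0.5], [[0, 0, 0.09], 0, 0.5], [[0, 0, 0.09], 0, 0.5], [[0, 0, 0], 0, 0.5]]'

```text
time: 8.67
position: [0.6961, -0.2498, 0.0753]
ee_rot: [[-0.216, 0.976, -0.007], [0.976, 0.216, 0.004], [0.005, -0.006, -1.0]]
wrist_force: [0.1, 0.2, -0.8]
opening: 0.497
gripper_force: 0.0
```

```bash
python3 st.py
```

```text
8.67 TCP corner [-0.0643 -0.3118] z 0.0753 yaw_y-th deg 0.12 F [0.2 0.2] -0.8 q [-0.5   0.91  0.95  0.    1.29 -0.72] 0.5
```

>>> drive_tool --deltas '[[[0.024, 0, 0], 0, 0.5], [[0.024, 0, 0], 0, 0.5], [[0.024, 0, 0], 0, 0.5], [[0.024, 0, 0], 0, 0.5], [[0.024, 0, 0], 0, 0.5], [[0.024, 0, 0], 0, 0.5], [[0.024, 0, 0], 0, 0.5], [[0.024, 0, 0], 0, 0.5], [[0.024, 0, 0], 0, 0.5], [[0.024, 0, 0], 0, 0.5], [[0.024, 0, 0], 0, 0.5], [[0.024, 0, 0], 0, 0.5]]'

```text
time: 9.67
position: [0.6832, -0.1808, 0.0819]
ee_rot: [[-0.213, 0.977, 0.004], [0.977, 0.213, -0.003], [-0.004, 0.003, -1.0]]
wrist_force: [1.6, -6.1, 4.2]
opening: 0.498
gripper_force: 2.9
```

```bash
python3 mo.py m4; python3 st.py
```

```text
mould 1047 [ -58.7 -148.5] [137.4 119.7] 89.93 [-0.1185 -0.2172] [ 0.0012 -0.0797]
9.72 TCP corner [-0.0622 -0.2403] z 0.0818 yaw_y-th deg 0.03 F [ 0.1 -5.6] 3.1 q [-0.42  0.85  1.08 -0.    1.21 -0.64] 0.5
```

>>> drive_tool --deltas '[[[0.024, 0, 0], 0, 0.5], [[0.024, 0, 0], 0, 0.5], [[0.024, 0, 0], 0, 0.5], [[0.024, 0, 0], 0, 0.5], [[0.024, 0, 0], 0, 0.5], [[0.024, 0, 0], 0, 0.5], [[0.024, 0, 0], 0, 0.5], [[0.024, 0, 0], 0, 0.5], [[0.024, 0, 0], 0, 0.5], [[0.024, 0, 0], 0, 0.5], [[0.024, 0, 0], 0, 0.5], [[0.024, 0, 0], 0, 0.5]]'

```text
time: 10.72
position: [0.6679, -0.1106, 0.0817]
ee_rot: [[-0.213, 0.977, 0.003], [0.977, 0.213, -0.002], [-0.003, 0.003, -1.0]]
wrist_force: [1.4, -6.0, 4.5]
opening: 0.501
gripper_force: 3.2
```

>>> drive_tool --deltas '[[[0.008, 0, 0], 0, 0.5], [[0.008, 0, 0], 0, 0.5], [[0.008, 0, 0], 0, 0.5], [[0, 0, 0], 0, 0.5]]'

```text
time: 11.05
position: [0.6665, -0.1045, 0.0814]
ee_rot: [[-0.214, 0.977, 0.003], [0.977, 0.214, -0.002], [-0.002, 0.002, -1.0]]
wrist_force: [1.7, -4.6, 2.8]
opening: 0.5
gripper_force: 2.3
```

```bash
python3 mo.py m5; python3 st.py
```

```text
mould 885 [-58.5 -66.4] [129.7 120.6] 89.79 [-0.1186 -0.1313] [ 0.0019 -0.0014]
11.1 TCP corner [-0.0622 -0.1635] z 0.0813 yaw_y-th deg -0.01 F [ 0.6 -4.5] 3.9 q [-0.33  0.8   1.19 -0.    1.15 -0.55] 0.5
```

>>> drive_tool --deltas '[[[0.007, 0, 0], 0, 0.5], [[0.007, 0, 0], 0, 0.5], [[0.004, 0, 0], 0, 0.5], [[0, 0, 0], 0, 0.5]]'

```text
time: 11.43
position: [0.6657, -0.1023, 0.0813]
ee_rot: [[-0.212, 0.977, 0.003], [0.977, 0.213, -0.005], [-0.005, 0.002, -1.0]]
wrist_force: [2.4, -14.8, 3.1]
opening: 0.505
gripper_force: 7.3
```

```bash
python3 st.py
```

```text
11.43 TCP corner [-0.0625 -0.1611] z 0.0813 yaw_y-th deg -0.07 F [ -0.8 -15. ] 3.1 q [-0.33  0.8   1.19 -0.    1.14 -0.54] 0.5
```

>>> drive_tool --deltas '[[[-0.04, 0, 0], 0, 0.5], [[-0.08, 0, 0], 0, 0.5], [[0, 0, -0.12], 0, 0], [[0, 0, -0.12], 0, 0], [[0, 0, -0.12], 0, 0], [[0, 0, -0.12], 0, 0], [[0, 0, 0], 0, 0]]'

```text
time: 12.02
position: [0.6726, -0.129, 0.2065]
ee_rot: [[-0.214, 0.977, 0.009], [0.977, 0.214, -0.002], [-0.004, 0.008, -1.0]]
wrist_force: [0.8, 0.0, 1.0]
opening: 0.145
gripper_force: 0.0
```

>>> drive_tool --deltas '[[[0.122, -0.062, 0], 0, 0], [[0.122, -0.062, 0], 0, 0], [[0.122, -0.062, 0], 0, 0], [[0.122, -0.062, 0], 0, 0], [[0.122, -0.062, 0], 0, 0], [[0.122, -0.062, 0], 0, 0], [[0.122, -0.062, 0], 0, 0], [[0.122, -0.062, 0], 0, 0], [[0.122, -0.062, 0], 0, 0], [[0, 0, 0], 0, 0], [[0, 0, 0], 0, 0]]'

```text
time: 12.93
position: [0.4754, 0.1106, 0.2]
ee_rot: [[-0.216, 0.976, -0.001], [0.976, 0.216, 0.001], [0.001, -0.001, -1.0]]
wrist_force: [0.0, -0.6, -0.2]
opening: 0.002
gripper_force: 0.0
```

```bash
python3 mo.py m6; python3 st.py
```

```text
mould 2048 [-59.1 -68.5] [120.6 161.8] 0.78 [-0.1205 -0.1492] [0.0014 0.0116]
12.98 TCP corner [-0.2021  0.0864] z 0.2001 yaw_y-th deg 0.06 F [-0.6 -0.6] -0.8 q [-0.02  0.38  1.63  0.    1.13 -0.23] 0.0
```

View pics/m6.png

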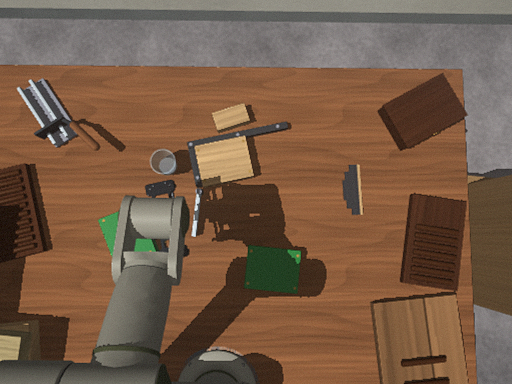

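The mould sits in the corner at (223,160), and the glass (163,161), block (231,117) and knife (353,190) are unmoved. The hand is beside the keeper, whose bar runs from (199,185) to (195,235). Next I plan the keeper arc.

```bash
python3 - <<'E'
import numpy as np
t=np.array([1.95,1.75,1.55,1.35,1.15,.95,.75,.55,.35,.2,.1,.03,0,-.02])
r=90;h=17.5*abs(np.cos(t))+9*abs(np.sin(t))
P=np.c_[-130-r*np.sin(t)-(6+h)*np.cos(t), 14-r*np.cos(t)+(6+h)*np.sin(t)]
prev=np.array([-202.1,86.4])
for a,q in zip(t,P):
    d=(q-prev)/250; print(a,q.round(1),'tx %.3f ty %.3f'%(d[1],d[0])); prev=q
E
```

```text
1.95 [-205.9   66.7] tx -0.079 ty -0.015
1.75 [-215.4   47.7] tx -0.076 ty -0.038
1.55 [-220.3   27.5] tx -0.081 ty -0.020
1.35 [-221.9   12.5] tx -0.060 ty -0.006
1.15 [-220.9   -3.3] tx -0.063 ty 0.004
0.95 [-216.9  -19.2] tx -0.064 ty 0.016
0.75 [-209.6  -34.9] tx -0.062 ty 0.029
0.55 [-198.9  -49.3] tx -0.058 ty 0.043
0.35 [-184.8  -61.8] tx -0.050 ty 0.056
0.2 [-172.3  -69.3] tx -0.030 ty 0.050
0.1 [-163.2  -73.1] tx -0.015 ty 0.037
0.03 [-156.5  -75.2] tx -0.008 ty 0.027
0.0 [-153.5  -76. ] tx -0.003 ty 0.012
-0.02 [-151.9  -76.5] tx -0.002 ty 0.007
```

>>> drive_tool --deltas '[[[0, 0, 0.12], 0, 0], [[0, 0, 0.12], 0, 0], [[0, 0, 0.12], 0, 0], [[0, 0, 0.11], 0, 0], [[0, 0, 0], 0, 0], [[0, 0, 0], 0, 0]]'

```text
time: 13.48
position: [0.4768, 0.1087, 0.0821]
ee_rot: [[-0.212, 0.977, -0.003], [0.977, 0.212, 0.0], [0.001, -0.003, -1.0]]
wrist_force: [0.1, -1.8, 0.2]
opening: 0.003
gripper_force: 0.0
```

>>> drive_tool --deltas '[[[-0.036, -0.008, 0], 0, 0], [[-0.036, -0.008, 0], 0, 0], [[-0.038, -0.019, 0], 0, 0], [[-0.038, -0.019, 0], 0, 0], [[-0.04, -0.01, 0], 0, 0], [[-0.04, -0.01, 0], 0, 0], [[-0.03, -0.003, 0], 0, 0], [[-0.03, -0.003, 0], 0, 0], [[-0.032, 0.002, 0], 0, 0], [[-0.032, 0.002, 0], 0, 0], [[-0.032, 0.008, 0], 0, 0], [[-0.032, 0.008, 0], 0, 0]]'

```text
time: 14.48
position: [0.4844, 0.0039, 0.0827]
ee_rot: [[-0.214, 0.977, -0.0], [0.977, 0.214, 0.0], [0.0, -0.0, -1.0]]
wrist_force: [-0.4, 2.1, -0.1]
opening: 0.005
gripper_force: 0.5
```

```bash
python3 st.py
```

```text
14.48 TCP corner [-0.2169 -0.0187] z 0.0827 yaw_y-th deg -0.0 F [0.  2.2] -0.1 q [-0.24  0.56  1.77  0.    0.81 -0.45] 0.01
```

>>> drive_tool --deltas '[[[-0.032, 0.015, 0], 0, 0], [[-0.031, 0.015, 0], 0, 0], [[-0.029, 0.021, 0], 0, 0], [[-0.029, 0.021, 0], 0, 0], [[-0.025, 0.028, 0], 0, 0], [[-0.025, 0.028, 0], 0, 0], [[-0.015, 0.025, 0], 0, 0], [[-0.015, 0.025, 0], 0, 0], [[-0.008, 0.018, 0], 0, 0], [[-0.008, 0.018, 0], 0, 0], [[-0.006, 0.012, 0], 0, 0], [[0, 0.01, 0], 0, 0]]'

```text
time: 15.48
position: [0.5539, -0.0374, 0.0827]
ee_rot: [[-0.214, 0.977, 0.0], [0.977, 0.214, -0.0], [-0.0, -0.0, -1.0]]
wrist_force: [-0.4, 0.4, 1.0]
opening: 0.006
gripper_force: 0.4
```

>>> drive_tool --deltas '[[[0, 0.008, 0], 0, 0], [[0, 0.008, 0], 0, 0], [[0, 0, 0], 0, 0]]'

```text
time: 15.73
position: [0.5577, -0.0363, 0.0828]
ee_rot: [[-0.214, 0.977, 0.0], [0.977, 0.214, -0.0], [-0.0, 0.0, -1.0]]
wrist_force: [-0.1, -0.0, 0.7]
opening: 0.006
gripper_force: 0.0
```

```bash
python3 st.py
```

```text
15.73 TCP corner [-0.1538 -0.0736] z 0.0828 yaw_y-th deg -0.0 F [-0.1  0. ] 0.7 q [-0.28  0.65  1.55  0.    0.94 -0.49] 0.01
```

>>> drive_tool --deltas '[[[0, 0.006, 0], 0, 0], [[0, 0.006, 0], 0, 0], [[0, 0, 0], 0, 0]]'

```text
time: 15.98
position: [0.5606, -0.0357, 0.0828]
ee_rot: [[-0.214, 0.977, 0.0], [0.977, 0.214, -0.0], [-0.0, 0.0, -1.0]]
wrist_force: [0.6, 0.5, -0.4]
opening: 0.006
gripper_force: 0.1
```

```bash
python3 st.py
```

```text
15.98 TCP corner [-0.1509 -0.0737] z 0.0828 yaw_y-th deg -0.01 F [0.7 0.4] -0.4 q [-0.27  0.65  1.55  0.    0.95 -0.49] 0.01
```

>>> drive_tool --deltas '[[[0, 0.006, 0], 0, 0], [[0, 0.006, 0], 0, 0], [[0, 0, 0], 0, 0]]'

```text
time: 16.23
position: [0.5629, -0.0353, 0.0827]
ee_rot: [[-0.214, 0.977, -0.002], [0.977, 0.214, -0.0], [0.0, -0.002, -1.0]]
wrist_force: [-4.6, -1.4, 1.9]
opening: 0.005
gripper_force: 2.4
```

```bash
python3 st.py; python3 - <<'E'
from h import *
p,W=cloud('side'); save(cv2.resize(p[130:260,190:370],None,fx=4,fy=4,interpolation=cv2.INTER_CUBIC),'s7')
E
```

```text
16.23 TCP corner [-0.1486 -0.0737] z 0.0827 yaw_y-th deg 0.01 F [-4.8 -0.4] 1.9 q [-0.27  0.65  1.54 -0.    0.95 -0.49] 0.0
```

View pics/s7.png

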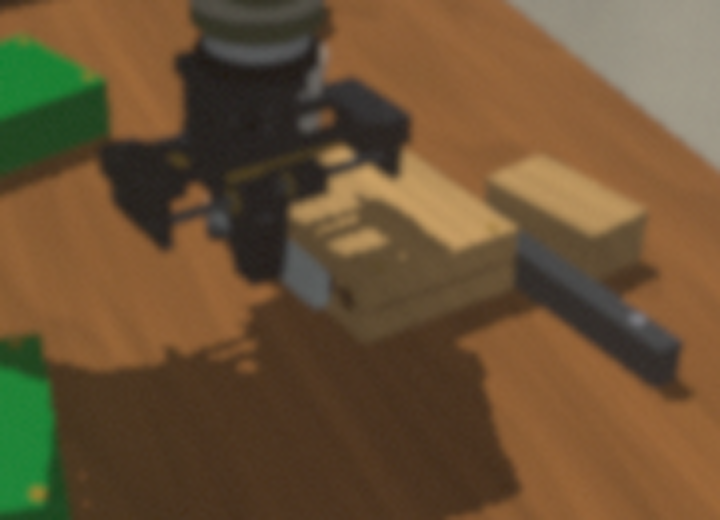

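The picture shows the keeper (crop pixel 305,280) lying along the mould's front, with the fingers pressing on it. One last nudge, then I retreat.

>>> drive_tool --deltas '[[[0, 0.005, 0], 0, 0], [[0, 0, 0], 0, 0]]'

```text
time: 16.45
position: [0.5632, -0.0352, 0.0826]
ee_rot: [[-0.214, 0.977, -0.005], [0.977, 0.214, -0.0], [0.001, -0.005, -1.0]]
wrist_force: [-9.5, -5.0, 5.7]
opening: 0.002
gripper_force: 5.5
```

>>> drive_tool --deltas '[[[0, -0.05, 0], 0, 0], [[0, -0.1, 0], 0, 0], [[0, 0, -0.12], 0, 0], [[0, 0, -0.12], 0, 0], [[0, 0, -0.12], 0, 0], [[0, 0, -0.12], 0, 0], [[0, -0.13, 0], 0, 0], [[0, -0.13, 0], 0, 0], [[0, -0.13, 0], 0, 0], [[0, 0, 0], 0, 0]]'

```text
time: 17.28
position: [0.4285, -0.0633, 0.2027]
ee_rot: [[-0.213, 0.977, -0.003], [0.977, 0.213, 0.001], [0.002, -0.003, -1.0]]
wrist_force: [0.7, 0.3, -0.1]
opening: 0.005
gripper_force: 0.0
```

```bash
python3 mo.py m8; python3 st.py; python3 - <<'E'
from h import *
k=np.load('corner.npz');C,th=k['C'],float(k['th'])
p,W=cloud('top'); P=toC(W[...,:2],C,th); z=W[...,2]
m=(abs(P[...,0]+.13)<.03)&(P[...,0]<-.122)&(P[...,1]<-.005)&(P[...,1]>-.13)&(z>.03)&(z<.045)
c,d=fitline(P[m]); print('keeper',m.sum(),c,'angle',np.arctan2(d[0],d[1]))
save(cv2.resize(p[90:240,140:380],None,fx=3.3,fy=3.3),'f8')
E
```

```text
mould 2115 [-58.8 -74.1] [149.5 119.9] 89.99 [-0.1187 -0.1489] [0.0011 0.0006]
17.33 TCP corner [-0.2835 -0.0733] z 0.2031 yaw_y-th deg -0.1 F [ 0.1 -0.4] 0.8 q [-0.42  0.3   1.76  0.    1.09 -0.63] 0.0
keeper 164 [-0.12884249 -0.06068318] angle 3.1413248
```

View pics/f8.png

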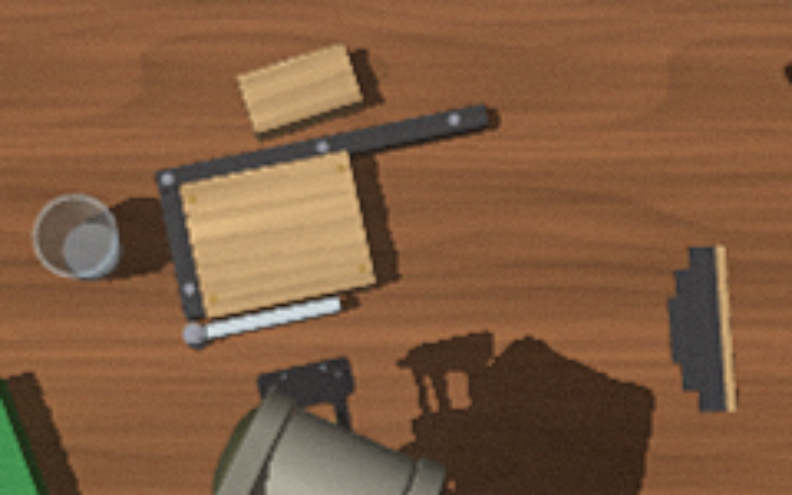

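The mould, centred at crop pixel (278,232), is flush in the corner at (-59,-74) mm and square. The keeper is shut across its front from (195,333) to (340,305), and the hand is clear.

```bash
python3 -c "
from bench import close_job
print(close_job())"
```

```text
the job is handed in; nothing more can be done
None
```

The job is handed in at about 17 s of the 58 s allowed: the last image shows the mould flush and square against both bars (about 1 mm off nominal), the keeper shut, the glass, block and knife in place and the hand clear; the hand-in gave no pass/fail verdict.

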